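Build a strainer cascade on a collecting tube

ROBOT

A 7-joint arm with a two-finger parallel gripper is mounted at the origin on a cart in front of the work surface, level with it; the furniture and walls round the work are solid. World frame = base frame: x ahead of the robot, y to its left, z up, the work surface at z = 0. Lengths are in m, angles in rad, forces in N, time in s.
With the tool pointing down it reaches from about 0.4 to 0.85 m from the base axis. Payload 4.5 kg.
Tool frame: the origin (TCP) lies on the centre line of the jaws, within the pads' length; the fingertips stand 8 mm ahead of it and the grasp point (between the pads) lies 11 mm behind it; z points along the fingers, x is the direction in which the jaws open and shut, and the axes are right-handed (so a half turn about z gives the same grasp; the last joint's range is limited). The gripper opens to 88 mm and grips with 3 to 60 N. Pads are 18 mm wide; open, the fingers measure 123 mm over their backs; the gripper's body (75 mm by 187 mm) begins 45 mm behind the grasp point.
Start: joints at [1.207, 0.689, -0.195, 1.565, 0.157, 0.902, -0.215], TCP at [0.242, -0.576, 0.247] pointing down, gripper open.
Joint ranges: [-3.01, 3.01], [-0.46, 2.08], [-1.47, 1.51], [0.13, 2.56], [-1, 4.14], [0.04, 2.09], [-2.66, 2.66]. Speed limits (rad/s): [2.57, 2.57, 3.14, 3.14, 3.14, 3.14, 3.14].

INTERFACE

Orientations are given as a unit quaternion [x, y, z, w].
In Python, from plant import r gives the robot as it stands.
- The arm moves only by the shell command python3 -m pendant 'ROWS' [FORCE]. ROWS is JSON, a list of rows, each a list of 3 entries, a list of its own where there are three numbers: the turn, a rotation vector about the tool's x, y, z in rad, then the shift along the tool's x, y, z in m, then the opening, from 0 (shut) to 1 (fully open). In form: [[[wx, wy, wz], [tx, ty, tz], claw], ...]. A call has 1 to 10 rows; each row is the pose to reach, as a shift and turn from the pose commanded when the call began, along the tool's axes at that moment; what a row does not reach only later rows make up. A row lasts 1/10 s, in which the tool goes at most 50 mm and 8.59 degrees, less where a joint would pass 70% of its speed; a pose out of reach is approached as far as the arm can. A call with a gripper value outside its range is refused whole. The fingers move at their own pace and stop on an object; FORCE is the grip in N (left out, the last holds). Time passes only in rows, so rows that repeat a pose let the fingers close. It gives the time, the measured TCP pose, the force and the opening at its end, in the units of the state.
- r.get_state(): the state, without advancing time (a new reading comes with each control period).
- r.snapshot(name): name is "side" or "top" or "wrist"; returns a dict with "image" (400x640x3 uint8, red, green, blue), "mtx" (3x3 intrinsics, pixels), "R" (3x3) and "t" (3): a world point X has camera coordinates R X + t; the wrist camera has in their place "T_tool_cam" (4x4, takes a point from camera to tool coordinates, whose origin is the TCP and whose axes are the tool frame's). Camera axes: x right, y down, z forward; pixel columns grow to the right and rows downward; lengths in m; the calibration is good to about 2 mm. A picture is of the moment at which its call begins: read the wrist's pose just before it. There is no depth.
- r.finish_job(): hands the job in, once; it reports no verdict.
The state is a dict: "clock": time; "q": joint angles; "qd": joint speeds; "joint_torque": joint torques, N m; "tool_pos": TCP position; "eef_rot": TCP orientation; "contact_force": force on the tool from outside, world axes, zero at the start; "moment": the same for the moment, N m; "opening": opening from 0.0 (shut) to 1.0 (fully open).
Only numpy, scipy, OpenCV 4.12 (cv2) and the standard library are available. Lean on these libraries where they do the work, as an engineer would, in place of code of your own. Each camera call takes 0.05 s, during which the arm holds its last target. There are 200 camera calls.

TASK

Build the strainer cascade on the open tube in the aluminium block: seat the grey funnel adapter in the tube's mouth, then nest three strainers on it with the finest at the bottom, first blue, then white, then yellow on top, each fully home and upright. Leave the spare pink strainer where it stands, and let go of everything.

Things in the scene. Friction and masses are not known exactly. Their poses are not given: they have to be found in the camera images.
- strainer_blue: Blue mesh strainer (finest used, 40 micron). Cup 36 mm tall: collar 52 mm across (53 over its edges) from 12 mm up to the rim, below it a solid skirt 38 mm across. Origin: centre of the underside, z up, standing upright. 30 g. The skirt (foot tapered to 31 mm) drops into the mouth below until the shoulder rests on that rim; seated, its origin is 28 mm above the adapter's. Mouth as the adapter's.
- strainer_white: White mesh strainer (middle, 70 micron). Cup 36 mm tall: collar 52 mm across (53 over its edges) from 12 mm up to the rim, below it a solid skirt 38 mm across. Origin: centre of the underside, z up, standing upright. Same shape and mouth as the blue one, 30 g. Nested in it, its origin is 24 mm above the blue one's.
- strainer_yellow: Yellow mesh strainer (coarsest, 100 micron). Cup 36 mm tall: collar 52 mm across (53 over its edges) from 12 mm up to the rim, below it a solid skirt 38 mm across. Origin: centre of the underside, z up, standing upright. Same shape and mouth as the blue one, 30 g. Nested in the white one, its origin is 24 mm above the white one's.
- strainer_pink: Pink mesh strainer (spare, 20 micron, not used today). Cup 36 mm tall: collar 52 mm across (53 over its edges) from 12 mm up to the rim, below it a solid skirt 38 mm across. Origin: centre of the underside, z up, standing upright. Same shape as the others, 30 g; it stays where it stands.
- adapter: Grey funnel adapter, dark hole in its floor, no mesh, 40 mm tall, 35 g: collar 52 mm across (53 over its edges) from 14 mm up to the rim, below it a spigot 30 mm across, foot tapered to 24. Mouth 47 mm, narrowing in 5 mm to a 41 mm bore. Origin: centre of the spigot's underside, z up, standing upright. Seated, its shoulder rests on the tube's rim and its origin is 14 mm below the tube mouth.
- tube_block: Heavy square aluminium block, 70 x 70 mm and 50 mm high, that holds the open collecting tube upright in its middle; it does not move. Origin: centre of the underside on the worktop, z up.
- tube_mouth (a point): Centre of the open mouth of the clear tube in the aluminium block, level with its rim, 95 mm above the worktop. The tube is 37 mm across outside (39 over its thread), 33 mm inside, and sticks 45 mm out of the block. The adapter's spigot fits it with 1.5 mm play all round; a strainer's skirt is too wide.

How it is judged:
At the end, for the whole second after the job is handed in: Adapter home in the tube, blue nested in it, white in blue, yellow in white: each height within 3 mm of fully seated, within 5 mm sideways of the part below, within 0.1 rad of upright, at rest and released; the pink strainer within 30 mm of where it stood (horizontal distance between adapter and tube_mouth below 0.005 m and z of adapter in the frame of tube_mouth between -0.017 and -0.011 m and angle between each of adapter, strainer_blue, strainer_white, strainer_yellow's own z axis and vertical below 0.1 rad and linear speed of each of adapter, strainer_blue, strainer_white, strainer_yellow below 0.02 m/s and angular speed of each of adapter, strainer_blue, strainer_white, strainer_yellow below 0.3 rad/s and horizontal distance between strainer_blue and adapter below 0.005 m and z of strainer_blue in the frame of adapter between 0.025 and 0.031 m and horizontal distance between strainer_white and strainer_blue below 0.005 m and z of strainer_white in the frame of strainer_blue between 0.021 and 0.027 m and horizontal distance between strainer_yellow and strainer_white below 0.005 m and z of strainer_yellow in the frame of strainer_white between 0.021 and 0.027 m and distance of strainer_pink from where it was at the start of the episode below 0.03 m); the robot touches nothing.
It fails at once if the spare pink strainer is moved more than 30 mm (distance of strainer_pink from where it was at the start of the episode above 0.03 m).
It also fails if it takes over 115 s, if anything falls off the work surface, if the arm or the gripper's body presses on something with over 40 N, if the wrist force passes 120 N, or if a joint passes its speed limit or range.

## Working session

There is one attempt and no reset: what is moved stays moved. The work goes in short steps, Python scripts to look and compute and a shell command to move; the robot and the scene stay as the last step left them, time stands still between calls to the robot, and variables do not carry over. Pictures are saved under pics/ and viewed, about 12 in all and at most 16, crops included, and the job is handed in when it is done.

```bash
mkdir -p pics; ls; python3 - <<'E'
from plant import r
import cv2
s=r.get_state();print({k:s[k] for k in('clock','tool_pos','eef_rot','opening','contact_force')})
for n in('top','side'):
    d=r.snapshot(n);cv2.imwrite(f'pics/{n}0.png',d['image'][:,:,::-1]);print(n,d['mtx'],d['R'],d['t'])
E
```

```text
pics
{'clock': 0.0, 'tool_pos': array([ 0.24183474, -0.57564394,  0.24592021]), 'eef_rot': array([ 8.32915531e-01, -5.53399395e-01, -8.03360396e-04, -4.27745275e-04]), 'opening': 1.0006730437115756, 'contact_force': array([-0.29916253, -0.34903759,  0.63977824])}
top [[485.34768586   0.         318.37856374]
 [  0.         485.34768586 203.37886985]
 [  0.           0.           1.        ]] [[-0.02475701 -0.9996908   0.00232145]
 [-0.98929716  0.02416546 -0.14389985]
 [ 0.14379926 -0.00585913 -0.98958953]] [0.03032121 0.48664057 1.36911365]
side [[407.45628586   0.         313.58433128]
 [  0.         407.45628586 201.02977244]
 [  0.           0.           1.        ]] [[-0.97207026 -0.23385978  0.01972349]
 [-0.12704921  0.45370643 -0.88204817]
 [ 0.19732692 -0.85991864 -0.47074623]] [0.45191254 0.14421399 1.31905398]
```

View pics/top0.png

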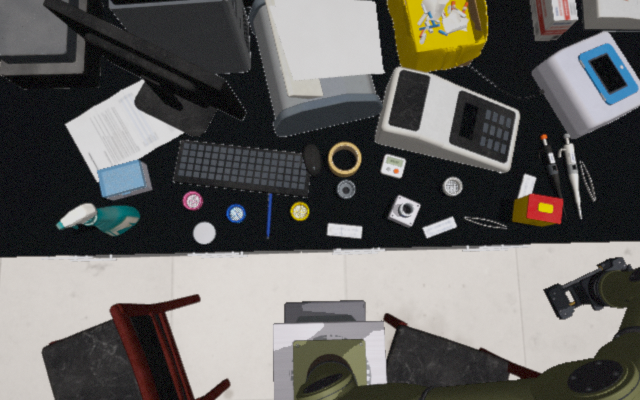

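View pics/side0.png

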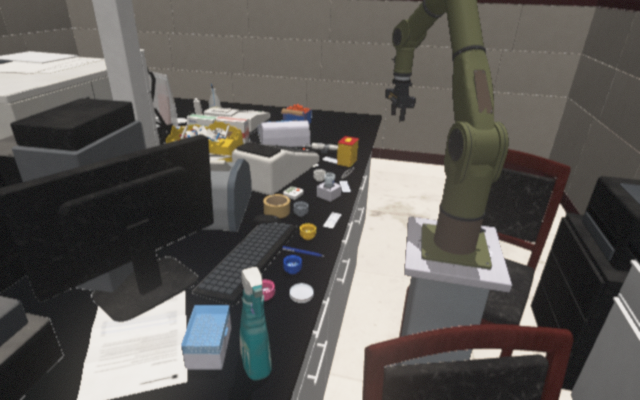

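The top view shows pink (192,201), blue (236,213), yellow (300,211), adapter (346,189), the tube block (404,209) and white (453,186). I'll enlarge that strip.

```bash
cat > h.py <<'E'
import numpy as np,cv2
from scipy.spatial.transform import Rotation as Ro
from plant import r
def ray(d,px,z,st=None):
    K=d['mtx']; v=np.linalg.inv(K)@[px[0],px[1],1]
    if 'R' in d: R=d['R'].T; c=-R@d['t']
    else:
        T=np.array(d['T_tool_cam']); A=Ro.from_quat(st['eef_rot']).as_matrix()
        R=A@T[:3,:3]; c=A@T[:3,3]+st['tool_pos']
    v=R@v; return c+v*(z-c[2])/v[2]
def proj(d,X,st=None):
    if 'R' in d: p=d['R']@X+d['t']
    else:
        T=np.linalg.inv(d['T_tool_cam']); A=Ro.from_quat(st['eef_rot']).as_matrix()
        p=T[:3,:3]@(A.T@(np.array(X)-st['tool_pos']))+T[:3,3]
    p=d['mtx']@p; return p[:2]/p[2]
def rel(st,X,yaw):
    """shift in current tool axes to reach world X with tool down, jaw x axis at world yaw; turn rotvec (tool)"""
    A=Ro.from_quat(st['eef_rot']); 
    best=None
    for y in(yaw,yaw+np.pi):
        B=Ro.from_matrix(np.array([[np.cos(y),np.sin(y),0],[np.sin(y),-np.cos(y),0],[0,0,-1]]))
        w=(A.inv()*B).as_rotvec()
        if best is None or np.linalg.norm(w)<np.linalg.norm(best): best=w
    return np.round(best,4),np.round(A.inv().apply(np.array(X)-st['tool_pos']),4)
def wsnap(name,n='wrist'):
    st=r.get_state(); d=r.snapshot(n); cv2.imwrite(f'pics/{name}.png',d['image'][:,:,::-1])
    import pickle; pickle.dump((st,d),open(name+'.pkl','wb')); return st,d
E
python3 - <<'E'
from h import *
st,d=wsnap('t1','top')
im=cv2.imread('pics/t1.png')[165:250,165:485]
a=cv2.resize(im[:,:160],None,fx=5,fy=5,interpolation=cv2.INTER_CUBIC);b=cv2.resize(im[:,160:],None,fx=5,fy=5,interpolation=cv2.INTER_CUBIC)
o=np.vstack([a,b]);o=cv2.resize(o,None,fx=.7,fy=.7)
cv2.imwrite('pics/t1c.png',o)
for n,p,z in(('pink',(192,201),.036),('blue',(236,213),.036),('yel',(300,211),.036),('ad',(346,189),.04),('tube',(404,207),.095),('white',(453,186),.036)): print(n,ray(d,p,z).round(4))
st,d=wsnap('w0'); print(d['T_tool_cam'],d['mtx'])
E
```

```text
pink [0.503  0.3835 0.036 ]
blue [0.4649 0.2564 0.036 ]
yel [0.4662 0.0719 0.036 ]
ad [ 0.5267 -0.0626  0.04  ]
tube [ 0.4626 -0.2179  0.095 ]
white [ 0.5286 -0.3744  0.036 ]
[[ 9.99999661e-01 -1.25732634e-04 -8.13850450e-04  8.74028674e-04]
 [ 3.39165146e-04  9.63447447e-01  2.67897187e-01 -6.78808026e-02]
 [ 7.50418719e-04 -2.67897372e-01  9.63447163e-01 -1.36941083e-01]
 [ 0.00000000e+00  0.00000000e+00  0.00000000e+00  1.00000000e+00]] [[301.5206283    0.         317.56238286]
 [  0.         301.5206283  203.03830031]
 [  0.           0.           1.        ]]
```

View pics/t1c.png

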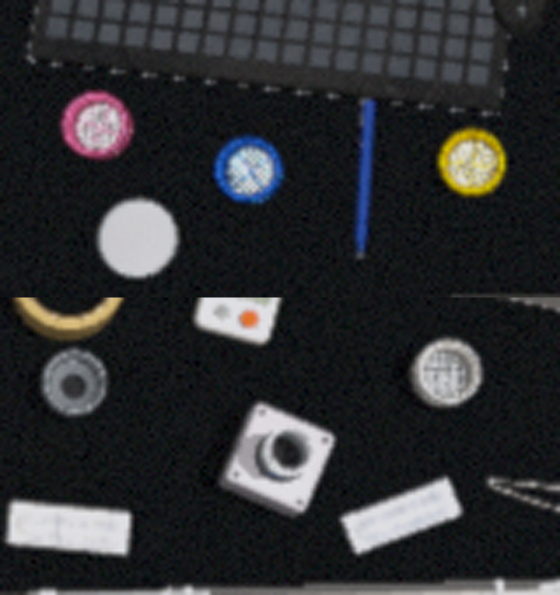

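Enlarged, the centres are: pink (193,201), blue (236.1,213.6), yellow (299.9,211.3), adapter (346.4,188.9), tube mouth (408.1,208.6) and white (452.7,186). I'll go over the tube first with the jaws along world y, so that tool shifts are (-dy,-dx,-dz).

```bash
python3 - <<'E'
from h import *
d=r.snapshot('top')
for n,p,z in(('pink',(193,201),.036),('blue',(236.1,213.6),.036),('yel',(299.9,211.3),.036),('ad',(346.4,188.9),.04),('tube',(408.1,208.6),.095),('white',(452.7,186),.036)): print(n,ray(d,p,z).round(4))
print(rel(r.get_state(),[.455,-.23,.25],-np.pi/2))
E
```

```text
pink [0.5029 0.3807 0.036 ]
blue [0.4632 0.2561 0.036 ]
yel [0.4653 0.0722 0.036 ]
ad [ 0.5269 -0.0638  0.04  ]
tube [ 0.4579 -0.229   0.095 ]
white [ 0.5286 -0.3735  0.036 ]
(array([2.000e-04, 8.000e-04, 3.979e-01]), array([-0.2364, -0.3304, -0.0035]))
```

```bash
python3 -m pendant '[[[0,0,0.398],[-0.236,-0.330,-0.003],1],[[0,0,0.398],[-0.236,-0.330,-0.003],1],[[0,0,0.398],[-0.236,-0.330,-0.003],1],[[0,0,0.398],[-0.236,-0.330,-0.003],1],[[0,0,0.398],[-0.236,-0.330,-0.003],1],[[0,0,0.398],[-0.236,-0.330,-0.003],1],[[0,0,0.398],[-0.236,-0.330,-0.003],1],[[0,0,0.398],[-0.236,-0.330,-0.003],1],[[0,0,0.398],[-0.236,-0.330,-0.003],1],[[0,0,0.398],[-0.236,-0.330,-0.003],1]]'
python3 - <<'E'
from h import *
st,d=wsnap('w1');print(st['clock'],st['tool_pos'],st['eef_rot'],proj(d,[.4579,-.229,.095],st))
E
```

```text
clock: 1.25
tool_pos: [0.4559, -0.229, 0.2497]
eef_rot: [0.709, -0.706, -0.0, -0.0]
contact_force: [-0.4, -0.3, -0.4]
opening: 1.0
1.25 [ 0.455917   -0.22903396  0.24972435] [ 7.08608309e-01 -7.05602017e-01 -4.47937113e-05 -2.37705490e-04] [316.67359543 188.60036943]
```

View pics/w1.png

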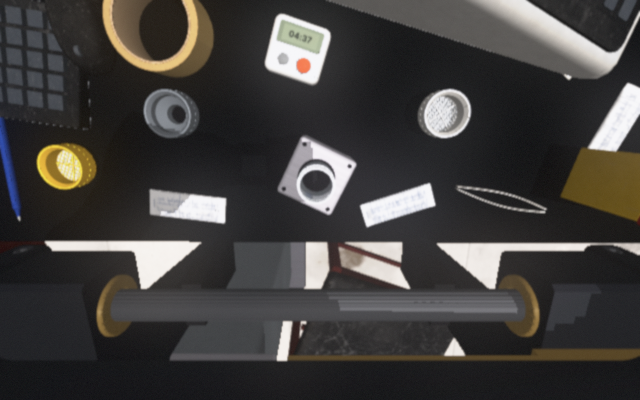

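The wrist view shows the adapter at about (168,112), tube mouth (318,182), white (447,112) and yellow (68,165). Next, crops to refine these.

```bash
cat >> h.py <<'E'
def mont(name,wins,n=70,f=4):
    im=cv2.imread(f'pics/{name}.png'); t=[]
    for x,y in wins:
        c=cv2.resize(im[y:y+n,x:x+n],None,fx=f,fy=f,interpolation=cv2.INTER_CUBIC)
        for k in range(0,n,10): cv2.line(c,(k*f,0),(k*f,6 if k%50 else 14),(0,255,0),1);cv2.line(c,(0,k*f),(6 if k%50 else 14,k*f),(0,255,0),1)
        t.append(c)
    rows=[np.hstack(t[i:i+2]) for i in range(0,len(t),2)]
    cv2.imwrite(f'pics/{name}c.png',np.vstack(rows))
E
python3 -c "
from h import *
mont('w1',[(135,80),(283,145),(410,80),(32,130)])"
```

```text
(no output)
```

View pics/w1c.png

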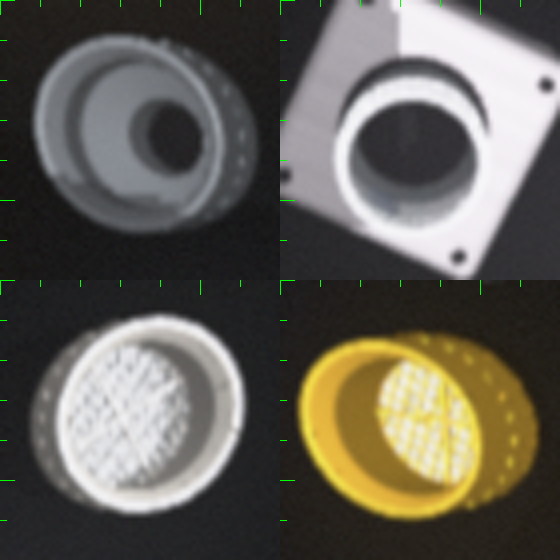

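```bash
python3 - <<'E'
from h import *
import pickle
st,d=pickle.load(open('w1.pkl','rb'))
for n,p,z in(('ad',(167,113.3),.04),('tube',(314.6,183.5),.095),('white',(447.7,113.6),.036),('yel',(59.5,167.1),.036)): print(n,ray(d,p,z,st).round(4))
X=ray(d,(167,113.3),.04,st); print(rel(r.get_state(),[X[0],X[1],.12],-np.pi/2))
E
```

```text
ad [ 0.5298 -0.0635  0.04  ]
tube [ 0.463  -0.2269  0.095 ]
white [ 0.5307 -0.3746  0.036 ]
yel [0.469  0.0721 0.036 ]
(array([ 0.0006, -0.0007,  0.0004]), array([-0.1677, -0.0752,  0.1295]))
```

```bash
python3 -m pendant '[[[0,0,0],[-0.168,-0.075,0.10],1],[[0,0,0],[-0.168,-0.075,0.10],1],[[0,0,0],[-0.168,-0.075,0.10],1],[[0,0,0],[-0.168,-0.075,0.10],1],[[0,0,0],[-0.168,-0.075,0.10],1],[[0,0,0],[-0.168,-0.075,0.10],1],[[0,0,0],[-0.168,-0.075,0.17],1],[[0,0,0],[-0.168,-0.075,0.20],1],[[0,0,0],[-0.168,-0.075,0.2285],1],[[0,0,0],[-0.168,-0.075,0.2285],1]]' 
python3 - <<'E'
from h import *
st,d=wsnap('w2');print(st['clock'],st['tool_pos'],proj(d,[.5298,-.0635,.04],st))
E
```

```text
clock: 2.3
tool_pos: [0.5271, -0.0668, 0.0189]
eef_rot: [-0.705, 0.709, 0.001, -0.003]
contact_force: [-0.4, -0.2, 0.8]
opening: 0.999
2.3 [ 0.52706691 -0.06675598  0.01890223] [307.59258    278.30606618]
```

View pics/w2.png

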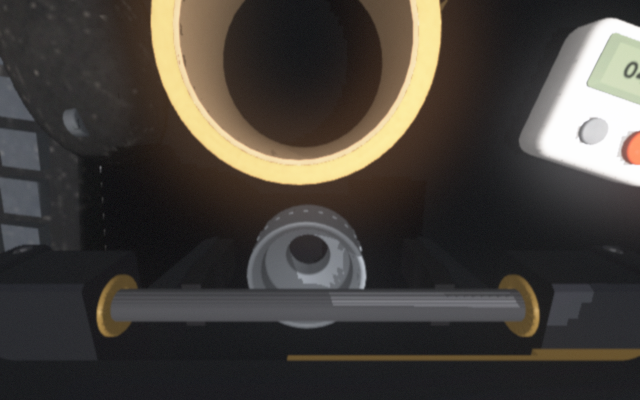

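The adapter's rim spans x 247–367 and y about 218–328, so it sits between the fingers, about 4 mm toward +x of the TCP. I'll shift and grip.

```bash
python3 -m pendant '[[[0,0,0],[-0.003,-0.004,0],1],[[0,0,0],[-0.003,-0.004,0],1],[[0,0,0],[-0.003,-0.004,0],0.4],[[0,0,0],[-0.003,-0.004,0],0.4],[[0,0,0],[-0.003,-0.004,0],0.4],[[0,0,0],[-0.003,-0.004,0],0.4],[[0,0,0],[-0.003,-0.004,0],0.4],[[0,0,0],[-0.003,-0.004,0],0.4],[[0,0,0],[-0.003,-0.004,0],0.4],[[0,0,0],[-0.003,-0.004,0],0.4]]' 15
python3 -m pendant '[[[0,0,0],[0,0,0],0.4],[[0,0,0],[0,0,0],0.4],[[0,0,0],[0,0,-0.04],0.4],[[0,0,0],[0,0,-0.08],0.4],[[0,0,0],[0,0,-0.12],0.4],[[0,0,0],[0,0,-0.15],0.4],[[0,0,0],[0,0,-0.15],0.4],[[0,0,0],[0,0,-0.15],0.4],[[0,0,0],[0,0,-0.15],0.4],[[0,0,0],[0,0,-0.15],0.4]]'
python3 - <<'E'
from h import *
st,d=wsnap('w3');print(st['clock'],st['tool_pos'],st['eef_rot'])
E
```

```text
clock: 3.35
tool_pos: [0.534, -0.0599, 0.0213]
eef_rot: [-0.707, 0.707, -0.0, -0.0]
contact_force: [-0.4, -0.0, 2.6]
opening: 0.594
clock: 4.35
tool_pos: [0.533, -0.0597, 0.1698]
eef_rot: [-0.707, 0.707, 0.001, -0.001]
contact_force: [-1.0, -0.1, 0.2]
opening: 0.592
4.35 [ 0.5330166  -0.05971486  0.16975858] [-0.70708035  0.70713162  0.00109651 -0.00102814]
```

View pics/w3.png

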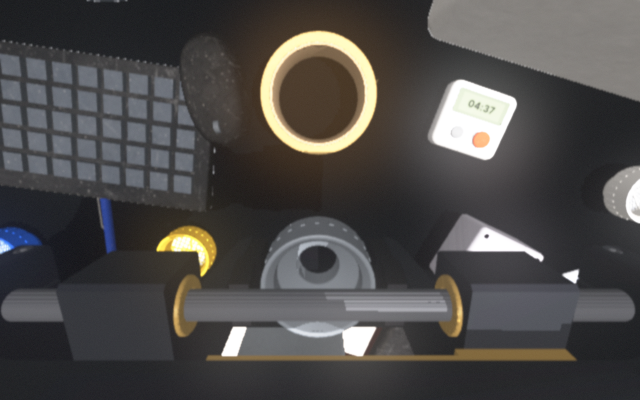

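```bash
python3 - <<'E'
from h import *
import pickle
for nm,o in(('w3',None),('w2',(.5298,-.0635,.04))):
    st,d=pickle.load(open(nm+'.pkl','rb'))
    for dx in(-.004,-.002,0,.002):
        c=np.array(st['tool_pos'])+[dx,0,.0190] if o is None else np.array(o)+[dx,0,0]
        a=np.linspace(0,6.28,200);P=np.array([proj(d,c+[.0262*np.cos(t),.0262*np.sin(t),0],st) for t in a])
        print(nm,dx,P.min(0).round(1),P.max(0).round(1))
E
```

```text
w3 -0.004 [255.7 233.8] [374.7 339.2]
w3 -0.002 [255.5 229.3] [374.9 335.6]
w3 0 [255.2 224.8] [375.1 331.9]
w3 0.002 [255.  220.2] [375.4 328.2]
w2 -0.004 [247.  229.7] [368.4 337.5]
w2 -0.002 [246.6 225.1] [368.6 333.8]
w2 0 [246.3 220.5] [368.8 330. ]
w2 0.002 [246.  215.8] [369.  326.3]
```

```bash
python3 -m pendant '[[[0,0,0],[0.04,0.016,0],0.4],[[0,0,0],[0.08,0.032,0],0.4],[[0,0,0],[0.12,0.048,0],0.4],[[0,0,0],[0.15,0.06,0],0.4],[[0,0,0],[0.167,0.0675,0],0.4],[[0,0,0],[0.167,0.0675,0],0.4],[[0,0,0],[0.167,0.0675,0.02],0.4],[[0,0,0],[0.167,0.0675,0.045],0.4],[[0,0,0],[0.167,0.0675,0.045],0.4],[[0,0,0],[0.167,0.0675,0.045],0.4]]'
python3 -m pendant '[[[0,0,0],[0,0,0],0.4],[[0,0,0],[0,0,0],0.4]]'
python3 - <<'E'
from h import *
st,d=wsnap('w4');st,d=wsnap('s4','side');u=proj(d,[.463,-.227,.095]);print(u)
x,y=u.round().astype(int)
im=cv2.imread('pics/s4.png')[y-45:y+45,x-45:x+45]
a=cv2.resize(im,(560,560),interpolation=cv2.INTER_CUBIC)
st,d=wsnap('t4','top');x,y=proj(d,[.463,-.227,.095]).round().astype(int)
cv2.imwrite('pics/s4c.png',a)
E
```

```text
clock: 5.4
tool_pos: [0.4667, -0.2255, 0.1259]
eef_rot: [0.708, -0.707, -0.001, -0.0]
contact_force: [0.5, -0.3, -1.0]
opening: 0.594
clock: 5.6
tool_pos: [0.4672, -0.2267, 0.1272]
eef_rot: [0.707, -0.707, 0.001, -0.0]
contact_force: [1.4, -0.9, -0.3]
opening: 0.593
[328.41241482 174.56144836]
```

View pics/s4c.png

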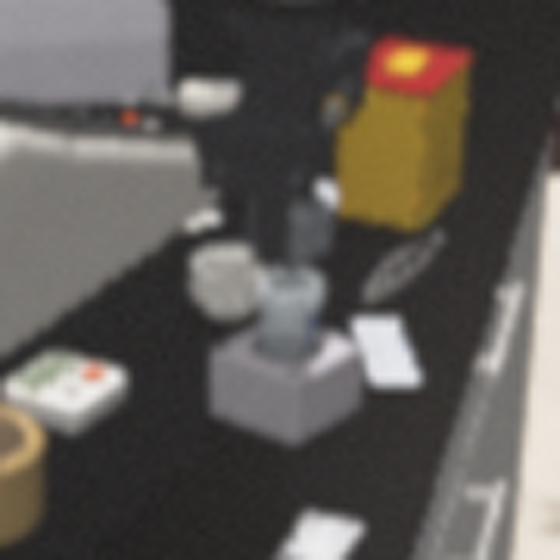

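View pics/w4.png

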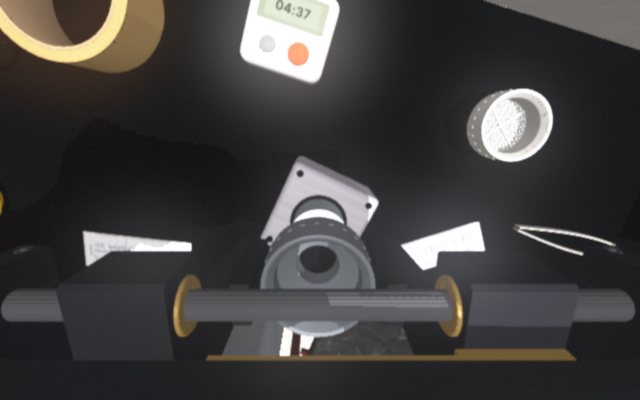

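From the side the adapter hovers over the tube. In the wrist view the tube's thread spans 291–347 and the adapter 261–375, so they are aligned sideways. I'll trim x by −2 mm and lower gently.

```bash
python3 -m pendant '[[[0,0,0],[0,0.002,0],0.4],[[0,0,0],[0,0.002,0.004],0.4],[[0,0,0],[0,0.002,0.008],0.4],[[0,0,0],[0,0.002,0.011],0.4],[[0,0,0],[0,0.002,0.014],0.4],[[0,0,0],[0,0.002,0.017],0.4],[[0,0,0],[0,0.002,0.019],0.4],[[0,0,0],[0,0.002,0.021],0.4],[[0,0,0],[0,0.002,0.021],0.4],[[0,0,0],[0,0.002,0.021],0.4]]'
python3 -m pendant '[[[0,0,0],[0,0,0.001],0.4],[[0,0,0],[0,0,0.002],0.4],[[0,0,0],[0,0,0.003],0.4],[[0,0,0],[0,0,0.004],0.4],[[0,0,0],[0,0,0.004],0.4],[[0,0,0],[0,0,0.004],0.4]]'
```

```text
clock: 6.75
tool_pos: [0.4645, -0.2268, 0.1052]
eef_rot: [-0.707, 0.707, -0.0, -0.0]
contact_force: [0.1, 0.1, 0.1]
opening: 0.595
clock: 7.35
tool_pos: [0.4645, -0.2268, 0.1022]
eef_rot: [-0.707, 0.707, -0.0, 0.0]
contact_force: [-1.3, 1.0, 10.0]
opening: 0.595
```

The adapter is home: TCP at 0.1022 as computed, with 10 N contact. I'll release, rise and go over blue.

```bash
python3 -m pendant '[[[0,0,0],[0,0,-0.002],0.4],[[0,0,0],[0,0,-0.002],1],[[0,0,0],[0,0,-0.002],1],[[0,0,0],[0,0,-0.002],1],[[0,0,0],[0,0,-0.002],1],[[0,0,0],[0,0,-0.002],1],[[0,0,0],[0,0,-0.02],1],[[0,0,0],[0,0,-0.06],1],[[0,0,0],[0,0,-0.11],1],[[0,0,0],[0,0,-0.13],1]]'
python3 -m pendant '[[[0,0,0],[-0.05,0,0],1],[[0,0,0],[-0.10,0,0],1],[[0,0,0],[-0.15,0,0],1],[[0,0,0],[-0.20,0,0],1],[[0,0,0],[-0.25,0,0],1],[[0,0,0],[-0.30,0,0],1],[[0,0,0],[-0.35,0,0],1],[[0,0,0],[-0.40,0,0],1],[[0,0,0],[-0.44,0,0],1],[[0,0,0],[-0.483,0,0],1]]'
python3 -m pendant '[[[0,0,0],[0,0,0.05],1],[[0,0,0],[0,0,0.08],1],[[0,0,0],[0,0,0.08],1],[[0,0,0],[0,0,0.08],1],[[0,0,0],[0,0,0.08],1]]'
python3 - <<'E'
from h import *
st,d=wsnap('w5');print(st['tool_pos'],st['eef_rot'],proj(d,[.466,.256,.036],st))
E
```

```text
clock: 8.35
tool_pos: [0.466, -0.2275, 0.235]
eef_rot: [-0.707, 0.707, -0.003, 0.001]
contact_force: [1.2, -0.5, -0.3]
opening: 1.001
clock: 9.35
tool_pos: [0.464, 0.2578, 0.2311]
eef_rot: [0.707, -0.707, 0.0, 0.0]
contact_force: [-0.1, 0.1, -0.4]
opening: 1.003
clock: 9.85
tool_pos: [0.4657, 0.2564, 0.1528]
eef_rot: [-0.707, 0.707, -0.0, 0.001]
contact_force: [-0.5, -0.4, 0.5]
opening: 0.999
[0.46571665 0.25637519 0.15277669] [-7.06733098e-01  7.07478733e-01 -4.36505748e-04  1.40757122e-03] [317.08876369 200.47057477]
```

View pics/w5.png

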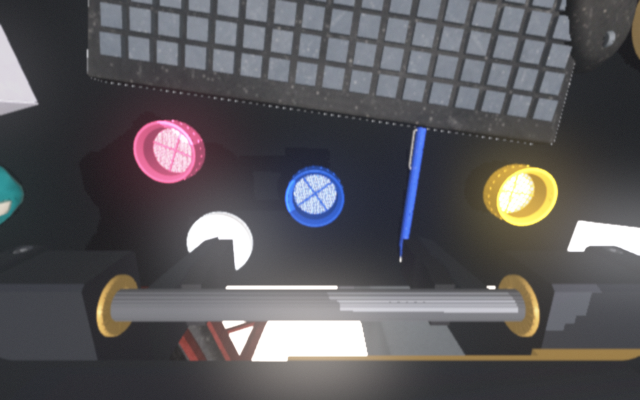

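Blue's rim spans x 285–345 and y 170–227, about 1 mm from my estimate; pink (168,152) and yellow (526,195) are clear of the fingers. I'll descend, grip and lift.

```bash
python3 -m pendant '[[[0,0,0],[-0.001,-0.001,0.04],1],[[0,0,0],[-0.001,-0.001,0.08],1],[[0,0,0],[-0.001,-0.001,0.11],1],[[0,0,0],[-0.001,-0.001,0.131],1],[[0,0,0],[-0.001,-0.001,0.131],1],[[0,0,0],[-0.001,-0.001,0.131],1],[[0,0,0],[-0.001,-0.001,0.131],0.4],[[0,0,0],[-0.001,-0.001,0.131],0.4],[[0,0,0],[-0.001,-0.001,0.131],0.4],[[0,0,0],[-0.001,-0.001,0.131],0.4]]'
python3 -m pendant '[[[0,0,0],[0,0,0],0.4],[[0,0,0],[0,0,0],0.4],[[0,0,0],[0,0,0],0.4]]' 15
python3 -m pendant '[[[0,0,0],[0,0,-0.04],0.4],[[0,0,0],[0,0,-0.08],0.4],[[0,0,0],[0,0,-0.12],0.4],[[0,0,0],[0,0,-0.16],0.4],[[0,0,0],[0,0,-0.19],0.4],[[0,0,0],[0,0,-0.19],0.4],[[0,0,0],[0,0,-0.19],0.4]]'
python3 -m pendant '[[[0,0,0],[0.05,0,0],0.4],[[0,0,0],[0.10,0,0],0.4],[[0,0,0],[0.15,0,0],0.4],[[0,0,0],[0.20,0,0],0.4],[[0,0,0],[0.25,0,0],0.4],[[0,0,0],[0.30,0,0],0.4],[[0,0,0],[0.35,0,0],0.4],[[0,0,0],[0.40,0,0],0.4],[[0,0,0],[0.44,0,0],0.4],[[0,0,0],[0.483,0.004,0],0.4]]'
python3 -m pendant '[[[0,0,0],[0,0,0],0.4],[[0,0,0],[0,0,0],0.4],[[0,0,0],[0,0,0],0.4]]'
python3 - <<'E'
from h import *
st,d=wsnap('w6')
E
```

```text
clock: 10.9
tool_pos: [0.4659, 0.2574, 0.0208]
eef_rot: [-0.707, 0.707, -0.0, 0.001]
contact_force: [1.1, -0.4, 0.9]
opening: 0.66
clock: 11.2
tool_pos: [0.4658, 0.2573, 0.0206]
eef_rot: [-0.707, 0.707, -0.0, 0.0]
contact_force: [-0.2, 0.3, 5.1]
opening: 0.595
clock: 11.9
tool_pos: [0.4654, 0.2571, 0.2102]
eef_rot: [-0.707, 0.707, -0.0, 0.0]
contact_force: [-0.7, -0.1, -0.2]
opening: 0.594
clock: 12.9
tool_pos: [0.4605, -0.2269, 0.2083]
eef_rot: [0.707, -0.707, -0.002, 0.0]
contact_force: [0.9, 0.1, -0.4]
opening: 0.595
clock: 13.2
tool_pos: [0.4611, -0.2239, 0.2091]
eef_rot: [0.708, -0.706, -0.001, 0.0]
contact_force: [-0.6, 0.3, -0.1]
opening: 0.592
```

View pics/w6.png

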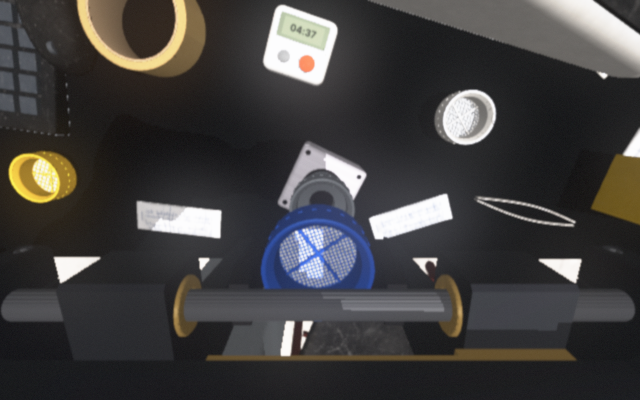

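Blue is held level and the adapter stands upright in the tube at (324,195), about 3–4 mm toward −y of the TCP. I'll trim and lower.

```bash
python3 -m pendant '[[[0,0,0],[0.0035,-0.001,0.01],0.4],[[0,0,0],[0.0035,-0.001,0.03],0.4],[[0,0,0],[0.0035,-0.001,0.04],0.4],[[0,0,0],[0.0035,-0.001,0.05],0.4],[[0,0,0],[0.0035,-0.001,0.055],0.4],[[0,0,0],[0.0035,-0.001,0.06],0.4],[[0,0,0],[0.0035,-0.001,0.065],0.4],[[0,0,0],[0.0035,-0.001,0.07],0.4],[[0,0,0],[0.0035,-0.001,0.074],0.4],[[0,0,0],[0.0035,-0.001,0.077],0.4]]'
python3 -m pendant '[[[0,0,0],[0,0,0.001],0.4],[[0,0,0],[0,0,0.002],0.4],[[0,0,0],[0,0,0.003],0.4],[[0,0,0],[0,0,0.003],0.4],[[0,0,0],[0,0,0.003],0.4]]'
```

```text
clock: 14.25
tool_pos: [0.4624, -0.2293, 0.133]
eef_rot: [-0.707, 0.707, 0.0, -0.0]
contact_force: [-0.8, 0.7, 0.4]
opening: 0.593
clock: 14.75
tool_pos: [0.4619, -0.2288, 0.131]
eef_rot: [-0.707, 0.707, 0.0, -0.0]
contact_force: [-3.0, 1.7, 9.0]
opening: 0.596
```

```bash
python3 -m pendant '[[[0,0,0],[0.001,0,0.001],0.4],[[0,0,0],[0.001,0.001,0.0015],0.4],[[0,0,0],[0.001,0.001,0.0015],0.4],[[0,0,0],[0.001,0.001,0.0015],0.4]]'
```

```text
clock: 15.15
tool_pos: [0.4613, -0.2296, 0.1293]
eef_rot: [0.707, -0.707, -0.0, -0.0]
contact_force: [-2.1, 2.8, 8.5]
opening: 0.593
```

Blue is fully home: 0.1293 against 0.1296 expected. I'll release and fetch white.

```bash
python3 -m pendant '[[[0,0,0],[0,0,-0.001],1],[[0,0,0],[0,0,-0.001],1],[[0,0,0],[0,0,-0.001],1],[[0,0,0],[0,0,-0.001],1],[[0,0,0],[0,0,-0.001],1],[[0,0,0],[0,0,-0.03],1],[[0,0,0],[0,0,-0.08],1],[[0,0,0],[0.04,-0.02,-0.08],1],[[0,0,0],[0.08,-0.04,-0.08],1],[[0,0,0],[0.145,-0.069,-0.08],1]]'
python3 -m pendant '[[[0,0,0],[0,0,0],1],[[0,0,0],[0,0,0],1],[[0,0,0],[0,0,0.04],1],[[0,0,0],[0,0,0.06],1],[[0,0,0],[0,0,0.06],1],[[0,0,0],[0,0,0.06],1],[[0,0,0],[0,0,0.06],1]]'
python3 - <<'E'
from h import *
st,d=wsnap('w7');print(proj(d,[.5307,-.3746,.036],st),proj(d,[.463,-.2285,.145],st))
E
```

```text
clock: 16.15
tool_pos: [0.5228, -0.3565, 0.2096]
eef_rot: [0.708, -0.707, 0.0, -0.0]
contact_force: [1.2, -0.6, -0.0]
opening: 0.999
clock: 16.85
tool_pos: [0.5227, -0.3558, 0.1502]
eef_rot: [0.707, -0.707, 0.001, -0.0]
contact_force: [-0.7, -1.0, 1.0]
opening: 1.002
[338.3088833  192.43475642] [ 91.47400538 353.11266426]
```

View pics/w7.png

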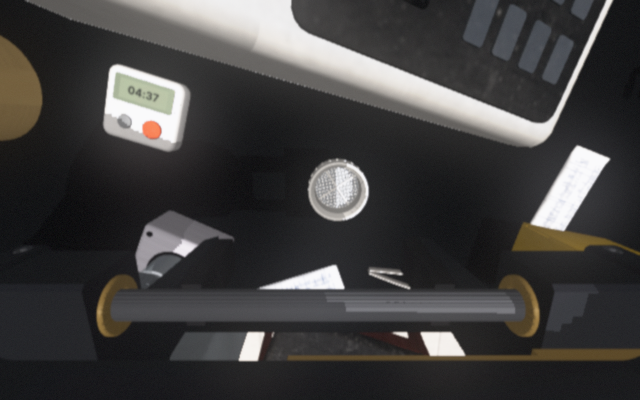

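White's rim is at about (338,192), exactly as predicted. I'll grip, lift and carry it over.

```bash
python3 -m pendant '[[[0,0,0],[0.019,-0.008,0.02],1],[[0,0,0],[0.019,-0.008,0.05],1],[[0,0,0],[0.019,-0.008,0.09],1],[[0,0,0],[0.019,-0.008,0.129],1],[[0,0,0],[0.019,-0.008,0.129],1],[[0,0,0],[0.019,-0.008,0.129],1],[[0,0,0],[0.019,-0.008,0.129],0.4],[[0,0,0],[0.019,-0.008,0.129],0.4],[[0,0,0],[0.019,-0.008,0.129],0.4],[[0,0,0],[0.019,-0.008,0.129],0.4]]'
python3 -m pendant '[[[0,0,0],[0,0,0],0.4],[[0,0,0],[0,0,0],0.4],[[0,0,0],[0,0,0],0.4]]'
python3 -m pendant '[[[0,0,0],[0,0,-0.04],0.4],[[0,0,0],[0,0,-0.08],0.4],[[0,0,0],[0,0,-0.12],0.4],[[0,0,0],[0,0,-0.16],0.4],[[0,0,0],[0,0,-0.20],0.4],[[0,0,0],[0,0,-0.22],0.4],[[0,0,0],[0,0,-0.22],0.4],[[0,0,0],[0,0,-0.22],0.4]]'
python3 -m pendant '[[[0,0,0],[-0.04,0.019,0],0.4],[[0,0,0],[-0.08,0.038,0],0.4],[[0,0,0],[-0.12,0.057,0],0.4],[[0,0,0],[-0.146,0.069,0],0.4],[[0,0,0],[-0.146,0.069,0],0.4],[[0,0,0],[-0.146,0.069,0],0.4],[[0,0,0],[-0.146,0.069,0],0.4],[[0,0,0],[-0.146,0.069,0],0.4]]'
python3 - <<'E'
from h import *
st,d=wsnap('w8')
E
```

```text
clock: 17.9
tool_pos: [0.5303, -0.3753, 0.0209]
eef_rot: [-0.707, 0.707, -0.001, 0.0]
contact_force: [0.2, 0.3, 0.2]
opening: 0.659
clock: 18.2
tool_pos: [0.5302, -0.3751, 0.0204]
eef_rot: [-0.707, 0.707, -0.0, 0.0]
contact_force: [-1.1, 0.9, 5.6]
opening: 0.593
clock: 19.0
tool_pos: [0.5294, -0.3747, 0.2391]
eef_rot: [-0.707, 0.707, 0.0, -0.0]
contact_force: [0.3, -0.1, -0.3]
opening: 0.596
clock: 19.8
tool_pos: [0.461, -0.2302, 0.2392]
eef_rot: [-0.706, 0.708, -0.0, -0.0]
contact_force: [-1.0, -0.1, -0.6]
opening: 0.594
```

View pics/w8.png

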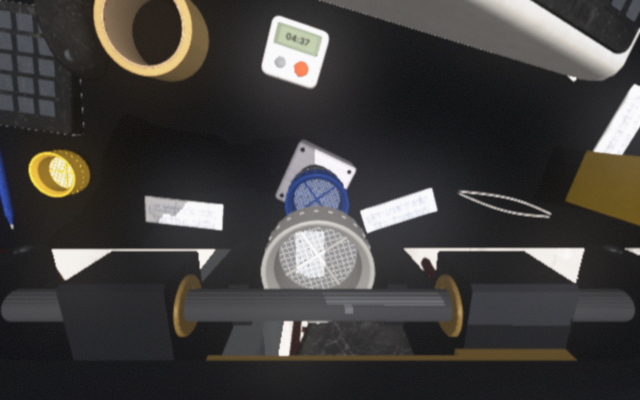

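White is held and blue sits upright beneath it, both centred on column 318, so they are aligned. I'll lower to the seating height of about 0.1534.

```bash
python3 -m pendant '[[[0,0,0],[0,-0.001,0.02],0.4],[[0,0,0],[0,-0.001,0.04],0.4],[[0,0,0],[0,-0.001,0.05],0.4],[[0,0,0],[0,-0.001,0.06],0.4],[[0,0,0],[0,-0.001,0.065],0.4],[[0,0,0],[0,-0.001,0.07],0.4],[[0,0,0],[0,-0.001,0.075],0.4],[[0,0,0],[0,-0.001,0.079],0.4],[[0,0,0],[0,-0.001,0.082],0.4],[[0,0,0],[0,-0.001,0.084],0.4]]'
python3 -m pendant '[[[0,0,0],[0,0,0.001],0.4],[[0,0,0],[0,0,0.002],0.4],[[0,0,0],[0,0,0.003],0.4],[[0,0,0],[0,0,0.003],0.4],[[0,0,0],[0,0,0.003],0.4]]'
```

```text
clock: 20.85
tool_pos: [0.4619, -0.229, 0.1556]
eef_rot: [-0.707, 0.707, -0.0, 0.0]
contact_force: [0.9, 0.6, -0.0]
opening: 0.593
clock: 21.35
tool_pos: [0.462, -0.229, 0.1533]
eef_rot: [-0.707, 0.707, -0.0, 0.0]
contact_force: [-0.9, 1.0, 5.6]
opening: 0.598
```

White is home (0.1533). I'll release and fetch yellow.

```bash
python3 -m pendant '[[[0,0,0],[0,0,-0.001],1],[[0,0,0],[0,0,-0.001],1],[[0,0,0],[0,0,-0.001],1],[[0,0,0],[0,0,-0.001],1],[[0,0,0],[0,0,-0.001],1],[[0,0,0],[0,0,-0.03],1],[[0,0,0],[0,0,-0.07],1],[[0,0,0],[0,0,-0.09],1],[[0,0,0],[0,0,-0.09],1],[[0,0,0],[0,0,-0.09],1]]'
python3 -m pendant '[[[0,0,0],[-0.04,0,0],1],[[0,0,0],[-0.08,0,0],1],[[0,0,0],[-0.12,0,0],1],[[0,0,0],[-0.16,0,0],1],[[0,0,0],[-0.20,0,0],1],[[0,0,0],[-0.24,0,0],1],[[0,0,0],[-0.28,-0.006,0],1],[[0,0,0],[-0.301,-0.006,0.04],1],[[0,0,0],[-0.301,-0.006,0.08],1],[[0,0,0],[-0.301,-0.006,0.09],1]]'
python3 -m pendant '[[[0,0,0],[0,0,0],1],[[0,0,0],[0,0,0],1],[[0,0,0],[0,0,0],1]]'
python3 - <<'E'
from h import *
st,d=wsnap('w9');print(proj(d,[.469,.0721,.036],st))
E
```

```text
clock: 22.35
tool_pos: [0.4616, -0.2289, 0.2426]
eef_rot: [-0.707, 0.707, -0.0, -0.0]
contact_force: [-0.4, -0.9, -0.5]
opening: 0.999
clock: 23.35
tool_pos: [0.4645, 0.0723, 0.1487]
eef_rot: [0.708, -0.706, -0.002, 0.004]
contact_force: [-1.5, 0.5, 0.4]
opening: 0.998
clock: 23.65
tool_pos: [0.4688, 0.0715, 0.154]
eef_rot: [-0.707, 0.708, -0.001, 0.001]
contact_force: [0.3, -0.0, -0.2]
opening: 0.996
[315.77469555 200.22702761]
```

View pics/w9.png

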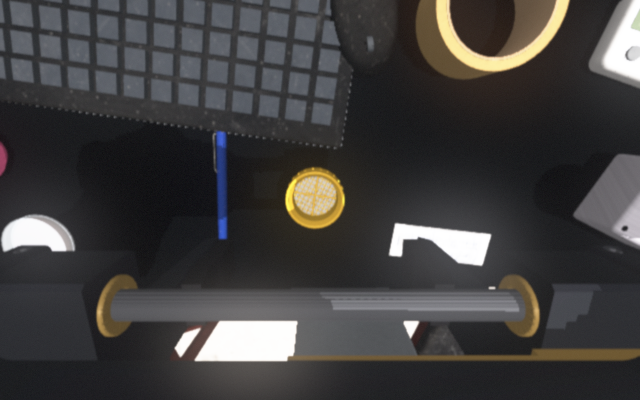

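Yellow's rim is at (315,199), as predicted. I'll grip, lift and carry it.

```bash
python3 -m pendant '[[[0,0,0],[0,0,0.04],1],[[0,0,0],[0,0,0.08],1],[[0,0,0],[0,0,0.11],1],[[0,0,0],[0,0,0.133],1],[[0,0,0],[0,0,0.133],1],[[0,0,0],[0,0,0.133],1],[[0,0,0],[0,0,0.133],0.4],[[0,0,0],[0,0,0.133],0.4],[[0,0,0],[0,0,0.133],0.4],[[0,0,0],[0,0,0.133],0.4]]'
python3 -m pendant '[[[0,0,0],[0,0,0],0.4],[[0,0,0],[0,0,0],0.4],[[0,0,0],[0,0,0],0.4]]'
python3 -m pendant '[[[0,0,0],[0,0,-0.04],0.4],[[0,0,0],[0,0,-0.08],0.4],[[0,0,0],[0,0,-0.12],0.4],[[0,0,0],[0,0,-0.16],0.4],[[0,0,0],[0,0,-0.20],0.4],[[0,0,0],[0,0,-0.24],0.4],[[0,0,0],[0,0,-0.245],0.4],[[0,0,0],[0,0,-0.245],0.4],[[0,0,0],[0,0,-0.245],0.4]]'
python3 -m pendant '[[[0,0,0],[0.04,0,0],0.4],[[0,0,0],[0.08,0,0],0.4],[[0,0,0],[0.12,0,0],0.4],[[0,0,0],[0.16,0,0],0.4],[[0,0,0],[0.20,0.003,0],0.4],[[0,0,0],[0.24,0.007,0],0.4],[[0,0,0],[0.28,0.007,0],0.4],[[0,0,0],[0.3005,0.007,0],0.4],[[0,0,0],[0.3005,0.007,0],0.4],[[0,0,0],[0.3005,0.007,0],0.4]]'
python3 -m pendant '[[[0,0,0],[0,0,0],0.4],[[0,0,0],[0,0,0],0.4],[[0,0,0],[0,0,0],0.4]]'
```

```text
clock: 24.7
tool_pos: [0.4683, 0.0721, 0.0203]
eef_rot: [-0.707, 0.707, -0.0, 0.0]
contact_force: [-0.4, 0.3, -0.6]
opening: 0.66
clock: 25.0
tool_pos: [0.4681, 0.0721, 0.02]
eef_rot: [-0.707, 0.707, -0.0, 0.0]
contact_force: [-0.5, -0.4, 5.5]
opening: 0.589
clock: 25.9
tool_pos: [0.4669, 0.0718, 0.2635]
eef_rot: [-0.707, 0.707, 0.001, -0.001]
contact_force: [-0.7, -0.5, -1.4]
opening: 0.582
clock: 26.9
tool_pos: [0.46, -0.2275, 0.2631]
eef_rot: [-0.707, 0.707, 0.002, -0.0]
contact_force: [-0.1, 0.8, -0.5]
opening: 0.588
clock: 27.2
tool_pos: [0.461, -0.2272, 0.2647]
eef_rot: [0.708, -0.706, -0.0, -0.0]
contact_force: [-0.5, 0.1, -1.2]
opening: 0.584
```

```bash
python3 -m pendant '[[[0,0,0],[0.0015,-0.001,0.02],0.4],[[0,0,0],[0.0015,-0.001,0.04],0.4],[[0,0,0],[0.0015,-0.001,0.05],0.4],[[0,0,0],[0.0015,-0.001,0.06],0.4],[[0,0,0],[0.0015,-0.001,0.065],0.4],[[0,0,0],[0.0015,-0.001,0.07],0.4],[[0,0,0],[0.0015,-0.001,0.075],0.4],[[0,0,0],[0.0015,-0.001,0.079],0.4],[[0,0,0],[0.0015,-0.001,0.082],0.4],[[0,0,0],[0.0015,-0.001,0.084],0.4]]'
python3 -m pendant '[[[0,0,0],[0,0,0.001],0.4],[[0,0,0],[0,0,0.002],0.4],[[0,0,0],[0,0,0.003],0.4],[[0,0,0],[0,0,0.003],0.4],[[0,0,0],[0,0,0.003],0.4]]'
```

```text
clock: 28.2
tool_pos: [0.4618, -0.23, 0.1806]
eef_rot: [-0.707, 0.707, -0.0, 0.0]
contact_force: [-0.6, -0.7, -0.2]
opening: 0.584
clock: 28.7
tool_pos: [0.4619, -0.23, 0.1778]
eef_rot: [-0.707, 0.707, -0.0, 0.0]
contact_force: [-0.1, -0.2, -0.1]
opening: 0.586
```

```bash
python3 -m pendant '[[[0,0,0],[0,0,0.001],0.4],[[0,0,0],[0,0,0.002],0.4],[[0,0,0],[0,0,0.002],0.4],[[0,0,0],[0,0,0.002],0.4]]'
```

```text
clock: 29.1
tool_pos: [0.4622, -0.23, 0.1768]
eef_rot: [-0.707, 0.707, -0.001, 0.0]
contact_force: [-1.4, 1.1, 10.1]
opening: 0.585
```

Yellow makes contact at 0.1768 against 0.177 expected, so it is home. I'll release, retreat up, then back off for a check.

```bash
python3 -m pendant '[[[0,0,0],[0,0,-0.001],1],[[0,0,0],[0,0,-0.001],1],[[0,0,0],[0,0,-0.001],1],[[0,0,0],[0,0,-0.001],1],[[0,0,0],[0,0,-0.001],1],[[0,0,0],[0,0,-0.001],1],[[0,0,0],[0,0,-0.03],1],[[0,0,0],[0,0,-0.07],1],[[0,0,0],[0,0,-0.09],1],[[0,0,0],[0,0,-0.09],1]]'
python3 -m pendant '[[[0,0,0],[0.04,0,0],1],[[0,0,0],[0.08,0,0],1],[[0,0,0],[0.12,0,0],1],[[0,0,0],[0.16,0,0],1],[[0,0,0],[0.18,0,0],1],[[0,0,0],[0.18,0,0],1],[[0,0,0],[0.18,0,0],1],[[0,0,0],[0.18,0,0],1]]'
python3 - <<'E'
from h import *
st,d=wsnap('s9','side');x,y=proj(d,[.462,-.229,.13]).round().astype(int)
a=cv2.resize(cv2.imread('pics/s9.png')[y-30:y+30,x-25:x+25],(400,480),interpolation=cv2.INTER_CUBIC)
# predicted axis points: rims
for z in(.05,.095,.121,.145,.169,.193): u=(proj(d,[.462,-.229,z])-[x-25,y-30])*8; cv2.circle(a,tuple(u.astype(int)),3,(0,255,0),-1)
st,d=wsnap('t9','top');x,y=proj(d,[.462,-.229,.19]).round().astype(int)
b=cv2.resize(cv2.imread('pics/t9.png')[y-30:y+30,x-25:x+25],(400,480),interpolation=cv2.INTER_CUBIC)
u=(proj(d,[.462,-.229,.193])-[x-25,y-30])*8; cv2.circle(b,tuple(u.astype(int)),3,(0,255,0),-1)
cv2.imwrite('pics/chk.png',np.hstack([a,b]))
im=cv2.imread('pics/t9.png').astype(int);i0=cv2.imread('pics/t1.png').astype(int)
print('pink patch diff',abs(im-i0)[185:217,177:209].mean())
E
```

```text
clock: 30.1
tool_pos: [0.4635, -0.2307, 0.2685]
eef_rot: [-0.707, 0.707, -0.003, 0.001]
contact_force: [-1.1, -1.1, -0.0]
opening: 1.003
clock: 30.9
tool_pos: [0.4622, -0.4077, 0.2651]
eef_rot: [0.708, -0.706, -0.001, -0.001]
contact_force: [-0.5, 0.3, -0.1]
opening: 1.0
pink patch diff 3.6236979166666665
```

View pics/chk.png

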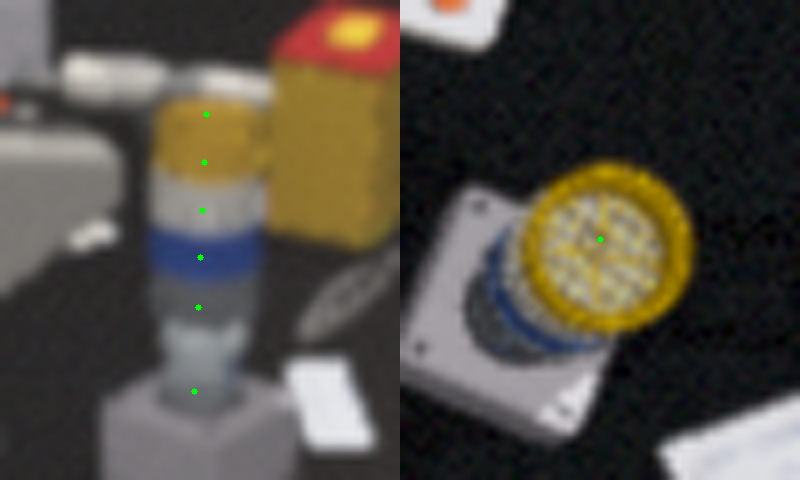

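The stack is straight: even bands of yellow, white and blue over the grey adapter on the tube, with rims at the predicted heights. I'll hand in.

```bash
python3 -c "
from plant import r
print(r.finish_job())"
```

```text
the job is handed in; nothing more can be done
None
```

The cascade is built and the job is handed in, at about 31 s on the robot's clock. The grey adapter is in the tube, with blue, then white, then yellow nested on it, all released and the arm withdrawn.

- **Seating:** each part stopped within about 0.5 mm of its computed seated height. Blue first stopped about 1.4 mm high and went home after a further small press.
- **Last pictures:** the side and top views show a straight, upright stack with rims close to the predicted heights. The top camera puts yellow's rim about 2 mm from my estimate, within its calibration error.
- **Pink strainer:** its patch in the top view is practically unchanged from the start, and the robot never came near it.
- **Not explained:** the gripper closed slightly further on yellow than on the others (0.585 of full opening against 0.594). Nothing looked wrong with its placing.

No check failed, but the job reports no verdict.

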